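# Test a dough-divider return spring

### The arm

A 7-joint arm with a two-finger parallel gripper is mounted at the origin on the work surface. World frame = base frame: x ahead of the robot, y to its left, z up, the work surface at z = 0. Lengths are in m, angles in rad, forces in N, time in s.
With the tool pointing down it reaches from about 0.4 to 0.925 m from the base axis. Payload 5.6 kg.
Tool frame: the origin (TCP) lies at the very end of the fingers, on their centre line; the grasp point (between the pads) lies 19 mm behind it; z points along the fingers, y is the direction in which the jaws open and shut (so a half turn about z gives the same grasp; the last joint's range is limited). The gripper opens to 85 mm and grips with 20 to 120 N. Pads are 22 mm wide; open, the fingers measure 114 mm over their backs; the gripper's body (76 mm by 85 mm) begins 54 mm behind the grasp point. The pads swing forward as they close: fully open they stand 13 mm farther back than shut.
Start: joints at [1.152, 0.468, -0.012, 1.603, 0.006, 1.071, -0.056], TCP at [0.239, -0.605, 0.21] pointing down, gripper open.
Joint ranges: [-2.53, 2.53], [-0.31, 2.02], [-1.57, 1.55], [0.28, 2.44], [-1.29, 4.43], [0.15, 1.84], [-2.92, 2.92]. Speed limits (rad/s): [2.57, 2.57, 3.14, 3.14, 3.14, 3.14, 3.14].

### API

Orientations are given as [roll, pitch, yaw] about the fixed x, y, z axes, in that order (R = Rz(yaw) Ry(pitch) Rx(roll)).
In Python, from cell import bot gives the robot as it stands. The module is installed in compiled form; this text tells all that it offers. Calls block until the motion is done:
- bot.move_to(position, orientation): joint-space move of the TCP to a pose.
- bot.movel(position, orientation=None, feed=0.15): straight line of the TCP; orientation=None keeps the orientation; feed is the mean speed in m/s.
- bot.movej(angles): joint-space move.
- bot.let_go() and bot.close_gripper(newtons=None): open the fingers fully, or close them until they stop; newtons is the grip in N (None keeps the last).
- bot.dwell(seconds).
- bot.inverse_kinematics(position, orientation): joint angles nearest the present ones, or None.
- bot.observe(): the state.
- bot.camera(name): name is "scene" or "side" or "wrist"; returns (picture, depth): 400x640x3 uint8, blue, green, red; 400x640 float32, m along the optical axis (not along the pixel's ray), 0 where there is no reading.
- bot.camera_info(name): a dict with "fx", "fy", "cx", "cy" (pixels), "T" (4x4, takes a point from camera to world coordinates); the wrist camera has in their place "hand_eye" (4x4, takes a point from camera to tool coordinates, whose origin is the TCP and whose axes are the flange's). Camera axes: x right, y down, z forward; pixel columns grow to the right and rows downward; lengths in m; the calibration is good to about 2 mm. A picture is of the moment at which its call begins: read the wrist's pose just before it. camera_info takes no time and is no camera call.
A pose or a line that the arm cannot do raises bot.PlanningError and nothing moves.
- bot.finish_job(): hands the job in, once; it reports no verdict.
Trained networks look in the newest picture that a camera, given by its name, has taken for a name from the list of things; names that differ only in an ending like _2 or _b are one class to them, and where a whole thing is asked for, a point or a joint stands for the part that bears it (a point fixed in the world has none). Each returns a list of dicts, best first, with "conf" (0 to 1); they miss things now and then, are a little off and sometimes report something else, mostly with a low value. They report only what shows in the picture. A call takes as long as a camera call. They do not tell look-alikes from the thing itself.
- bot.spot_in(name, camera): "extent" ([left, top, right, bottom] in pixels, round what is visible of it).
- bot.cut_out(name, camera): "mask" (400x640 bool, what is visible of it) and "extent" ([left, top, right, bottom] in pixels, round what is visible of it).
The state is a dict: "t": time; "joints": joint angles; "qd": joint speeds; "tau": joint torques, N m; "eef_pos": TCP position; "tool_rot": TCP orientation; "contact_force": force on the tool from outside, world axes, zero at the start; "ft_torque": the same for the moment, N m; "grip_width": finger opening in m.
Only numpy, scipy, OpenCV 4.12 (cv2) and the standard library are available. Lean on these libraries where they do the work, as an engineer would, in place of code of your own. Each camera call takes 0.05 s, during which the arm holds its last target.

### The job

Take the dough-divider return spring that stands in the steel tray, seat it fully down over the spigot of the spring tester and let go, then press its cap straight down with a steady test load of about 12 N for a second, never more than 17 N. If under that load the cap's top stays above the reference mark (the top of the gauge column) the spring is sound: stand it upright back in the tray; if it sinks below the mark it is tired: put it in the round scrap tin. Leave the other spring on its board and everything else where it is.

Things in the scene. Friction and masses are not known exactly. Their poses are not given: they have to be found in the camera images.
- spring_a: return spring standing 70 mm high, about 0.15 kg; origin at the centre of its underside, z up its axis. Foot: dark ring 42 mm across, 10 mm high, 20 mm bore. Cap: 36 mm across, 14 mm high (56 to 70 mm up), solid flat top; grip it there from above, press on it there. Pressed, the cap slides down its z, 38 mm at most
- spring_b: the second spring, same look and size as spring_a. One of the two is sound (about 1 N per mm) and the other tired (about 0.5 N per mm); which name is which is not told. One stands in the tray (the one to test), the other on the wooden board, in either order
- spring_a_top (a point): centre of the top face of the cap of spring_a, 70 mm above its underside when unloaded, sinking as it is pressed
- spring_b_top (a point): centre of the top face of the cap of spring_b, 70 mm above its underside when unloaded, sinking as it is pressed
- spring_a_cap (a joint): how far the cap of spring_a is pressed down, m: 0 unloaded, 0.038 fully closed
- spring_b_cap (a joint): the same for spring_b
- tester: the spring tester, screwed down: an aluminium plate 120 mm (its x) by 160 mm (its y, from -65 to +95 mm) and 12 mm thick; origin on the bench under the spigot's axis. A spigot stands up from it and a grey gauge column (36 by 26 mm, top 64 mm above the bench) stands 76 mm from the spigot along the tester's +y
- spigot (a point): the spigot's foot, on the plate's top, 12 mm above the bench. The spigot is 16 mm thick, 16 mm high, its top 6 mm a cone; a seated spring's underside lies flat on the plate, so its cap's top is then 82 mm above the bench unloaded, 18 mm above the mark
- mark (a point): the reference mark: the flat steel top of the gauge column, 64 mm above the bench (centre of that face)
- tray: square steel tray, 180 by 180 mm, rim 22 mm high, walls and floor 5 mm thick, fixed; origin at the centre of its underside. Left or right of the tester, in either order with the tin
- tin: round aluminium scrap tin, 170 mm across at the rim, 160 mm at the foot, 45 mm high, wall 3 mm, open on top, fixed; origin at the centre of its underside, floor 4 mm above it
- board: square wooden board 110 by 110 mm, 5 mm thick, fixed; the spring standing on it is not to be touched; origin at the centre of its underside
- screwdriver: a screwdriver lying between the robot and the tester; not to be disturbed
- wrench: an open-ended wrench lying beyond the tester; not to be disturbed
- shaker: an aluminium flour shaker, 60 mm across, 110 mm high; not to be disturbed
- bowl: a small steel bowl, 120 mm across, 50 mm high, standing beyond the tester; not to be disturbed
- spray: a white bottle, 64 mm across, 170 mm high, at the far left; not to be disturbed
- scraper: a dough scraper, a steel blade with a wooden grip, lying flat at the far right; not to be disturbed
Things that resemble listed ones, but are neither listed nor needed, are in the scene too. What is shaped like the spring_a but turquoise is not meant.

How it is judged:
By the outcome, as a careful person would: the job done as asked, in the order asked, and still so for the second after the job is handed in, with the robot touching nothing.
It also fails if it takes over 64 s, if anything falls off the work surface, if the arm or the gripper's body presses on something with over 40 N, if the wrist force passes 120 N, or if a joint passes its speed limit or range.

## Working session

There is one attempt and no reset: what is moved stays moved. The work goes in short steps, each a Python script; the robot and the scene stay as the last script left them, time stands still between calls to the robot, and variables do not carry over. Pictures are saved under pics/ and viewed, and the job is handed in when it is done.

```bash
mkdir -p pics; python3 - <<'E'
from cell import bot
import cv2
s=bot.observe(); print({k:s[k] for k in ('t','eef_pos','tool_rot','contact_force','grip_width')})
for c in("scene","side"):
    im,d=bot.camera(c); cv2.imwrite(f"pics/{c}0.png",im)
    i=bot.camera_info(c); print(c,i['fx'],i['cx'],i['cy'],i['T'])
    for n in("spring_a","tester","tray","tin","board"):
        print(n,[(round(r['conf'],2),[int(x) for x in r['extent']]) for r in bot.spot_in(n,c)])
E
```

```text
{'t': 0.0, 'eef_pos': array([ 0.23822805, -0.60412331,  0.20951603]), 'tool_rot': array([-3.13977843e+00,  1.62204713e-04,  3.75672580e-01]), 'contact_force': array([0.30554607, 0.5791936 , 0.44004281]), 'grip_width': 0.08563199866944471}
scene 391.0951195601397 320.56352852994485 199.83545302722416 [[ 0.16716734  0.79767188 -0.57946066  1.32199861]
 [ 0.98582896 -0.12688139  0.10973772 -0.12451706]
 [ 0.01401193 -0.58959366 -0.80757847  1.1029273 ]
 [ 0.          0.          0.          1.        ]]
spring_a [(0.62, [296, 239, 333, 276]), (0.57, [227, 194, 239, 214]), (0.56, [212, 237, 226, 262]), (0.53, [261, 233, 277, 255])]
tester [(0.9, [292, 177, 352, 225])]
tray [(0.97, [204, 185, 267, 235]), (0.55, [293, 182, 349, 225])]
tin [(0.78, [361, 149, 411, 188])]
board [(0.64, [247, 239, 287, 276])]
side 480.1690312343164 315.5175894951982 205.48928736821273 [[ 0.87072633 -0.2704237   0.41073918 -0.03265589]
 [-0.49174939 -0.48603912  0.72246004 -1.08316331]
 [ 0.004265   -0.83104572 -0.55618775  0.92220256]
 [ 0.          0.          0.          1.        ]]
spring_a [(0.85, [414, 277, 432, 303]), (0.77, [373, 223, 387, 246]), (0.59, [397, 256, 411, 281]), (0.55, [343, 259, 359, 286])]
tester []
tray [(0.62, [339, 248, 391, 319])]
tin [(0.72, [216, 178, 258, 208])]
board [(0.68, [363, 230, 405, 260])]
```

View pics/scene0.png

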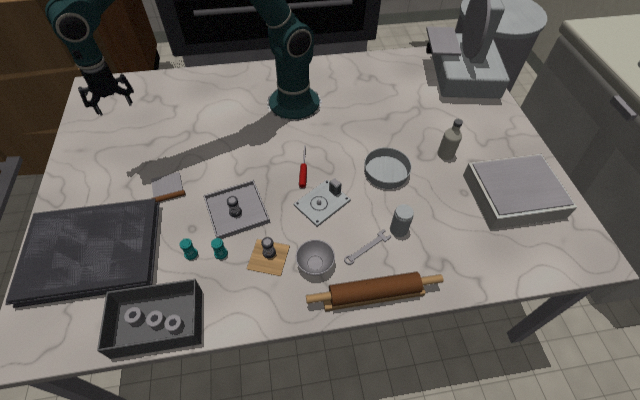

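View pics/side0.png

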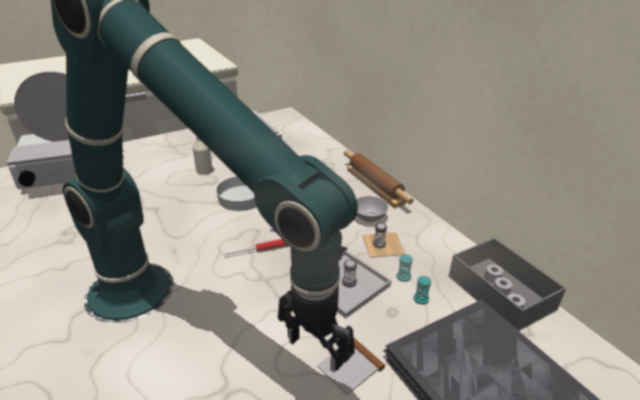

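```bash
python3 - <<'E'
import cv2
im=cv2.imread("pics/scene0.png"); cv2.imwrite("pics/scene0c.png",cv2.resize(im[140:290,190:430],(800,500),interpolation=cv2.INTER_CUBIC))
im=cv2.imread("pics/side0.png"); cv2.imwrite("pics/side0c.png",cv2.resize(im[170:330,200:456],(800,500),interpolation=cv2.INTER_CUBIC))
E
```

```text
(no output)
```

View pics/scene0c.png

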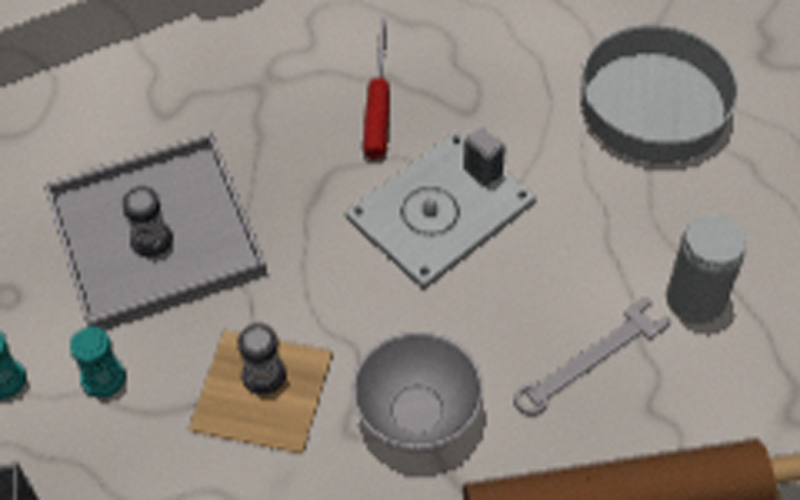

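View pics/side0c.png

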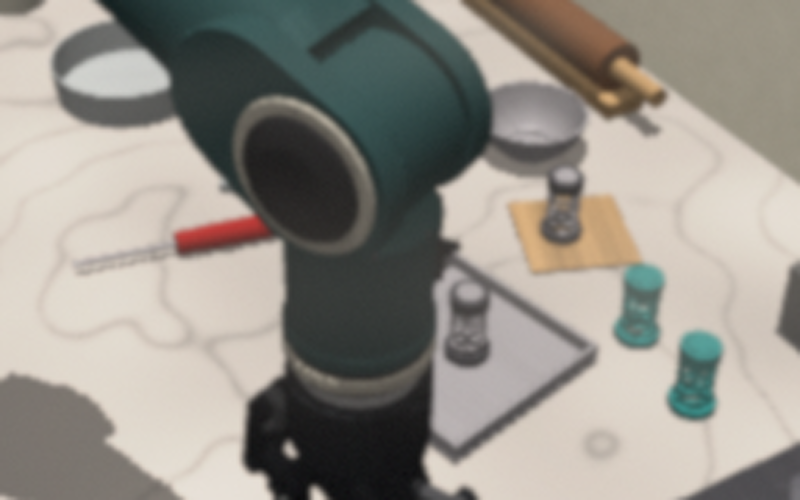

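The tray spring is at (233,205), the board spring at (267,247), and the turquoise look-alikes are at (188,249) and (218,248). The one meant is the grey spring in the steel tray at (233,205), which the crop confirms. The tester's spigot is at (319,203), the gauge column at (335,187) and the tin at (387,168). Next I'll localize these roughly and look with the wrist camera.

```bash
cat > h.py <<'E'
from cell import bot
import numpy as np, cv2
from scipy.spatial.transform import Rotation as R
def pose():
    s=bot.observe(); T=np.eye(4); T[:3,3]=s['eef_pos']; T[:3,:3]=R.from_euler('xyz',s['tool_rot']).as_matrix(); return T
def cam(name):
    T=pose() if name=='wrist' else None
    im,d=bot.camera(name); i=bot.camera_info(name)
    return im,d,i,(T@np.array(i['hand_eye']) if name=='wrist' else np.array(i['T']))
def ray(i,T,u,v,z):
    "intersect pixel ray with plane z"
    r=T[:3,:3]@np.array([(u-i['cx'])/i['fx'],(v-i['cy'])/i['fy'],1.]); o=T[:3,3]
    return o+r*(z-o[2])/r[2]
def cloud(d,i,T,v0=0,v1=400,u0=0,u1=640):
    v,u=np.mgrid[v0:v1,u0:u1]; z=d[v0:v1,u0:u1]
    p=np.stack([(u-i['cx'])/i['fx']*z,(v-i['cy'])/i['fy']*z,z],-1)
    return p@T[:3,:3].T+T[:3,3]
E
python3 - <<'E'
from h import *
i=bot.camera_info("scene");T=np.array(i['T'])
for n,u,v,z in [("springtop",232.5,201,.075),("boardtop",267.5,242,.075),("spigot",319,202.5,.028),("col",335,182,.064),("tin",387,168,.045),("sdtip",305,148,0),("sdend",303,186,.02),("shaker",403,212,.11),("bowl",315,256,.05)]+[("plate",u,v,.012) for u,v in((326,181),(350,200),(317,226),(294,205))]+[("tray",u,v,.022)for u,v in((205,196),(253,182),(269,221),(219,237))]:
    print(n,ray(i,T,u,v,z).round(3))
print(bot.observe()['t'])
E
```

```text
springtop [ 0.544 -0.267  0.075]
boardtop [ 0.714 -0.169  0.075]
spigot [0.561 0.014 0.028]
col [0.51  0.078 0.064]
tin [0.461 0.277 0.045]
sdtip [0.277 0.007 0.   ]
sdend [ 0.476 -0.028  0.02 ]
shaker [0.695 0.254 0.11 ]
bowl [ 0.771 -0.033  0.05 ]
plate [0.46  0.057 0.012]
plate [0.556 0.124 0.012]
plate [ 0.643 -0.006  0.012]
plate [ 0.547 -0.07   0.012]
tray [ 0.468 -0.366  0.022]
tray [ 0.432 -0.2    0.022]
tray [ 0.605 -0.159  0.022]
tray [ 0.64  -0.322  0.022]
0.6
```

```bash
python3 - <<'E'
from h import *
print(np.array(bot.camera_info('wrist')['hand_eye']).round(3), bot.camera_info('wrist')['fx'])
for y in(124,-56):
  for p in((.544,-.267,.27),(.544,-.267,.05),(.561,.014,.15),(.561,.014,.05),(.46,.277,.15)):
    q=bot.inverse_kinematics(p,[np.pi,0,np.radians(y)]); print(y,p,None if q is None else np.round(q,2))
bot.move_to((.544,-.267,.27),[np.pi,0,np.radians(-56)])
im,d,i,T=cam('wrist'); cv2.imwrite('pics/w1.png',im); np.savez('w1.npz',d=d,T=T)
for n in("spring_a","tray"): print(n,[(round(r['conf'],2),[int(x) for x in r['extent']]) for r in bot.spot_in(n,'wrist')])
print(bot.observe()['t'])
E
```

```text
[[ 0.    -0.964 -0.267  0.067]
 [ 1.     0.    -0.     0.   ]
 [ 0.001 -0.267  0.964 -0.163]
 [ 0.     0.     0.     1.   ]] 317.41771303496853
124 (0.544, -0.267, 0.27) [ 0.79  0.4  -0.51  1.62  0.21  1.18  0.82]
124 (0.544, -0.267, 0.05) [ 0.73  0.65 -0.45  1.8   0.38  0.78  0.68]
124 (0.561, 0.014, 0.15) [ 0.45  0.5  -0.69  1.84  0.39  0.94  0.18]
124 (0.561, 0.014, 0.05) [ 0.42  0.65 -0.66  1.9   0.55  0.78  0.05]
124 (0.46, 0.277, 0.15) [ 0.15  0.57 -0.99  1.89  0.57  1.   -0.5 ]
-56 (0.544, -0.267, 0.27) [ 0.36  0.34  0.05  1.65 -0.02  1.15 -2.13]
-56 (0.544, -0.267, 0.05) [ 0.3   0.59  0.14  1.83 -0.12  0.73 -2.05]
-56 (0.561, 0.014, 0.15) [ 0.06  0.4  -0.18  1.87  0.09  0.88 -2.71]
-56 (0.561, 0.014, 0.05) [-0.05  0.54 -0.05  1.93  0.04  0.67 -2.67]
-56 (0.46, 0.277, 0.15) [ 0.32  0.81 -1.32  1.88  0.86  1.18  2.42]
spring_a [(0.82, [313, 150, 345, 187]), (0.79, [222, 36, 267, 81]), (0.72, [139, 139, 197, 175]), (0.68, [285, 1, 320, 22]), (0.55, [468, 10, 587, 134])]
tray [(0.96, [249, 81, 424, 251])]
2.55
```

View pics/w1.png

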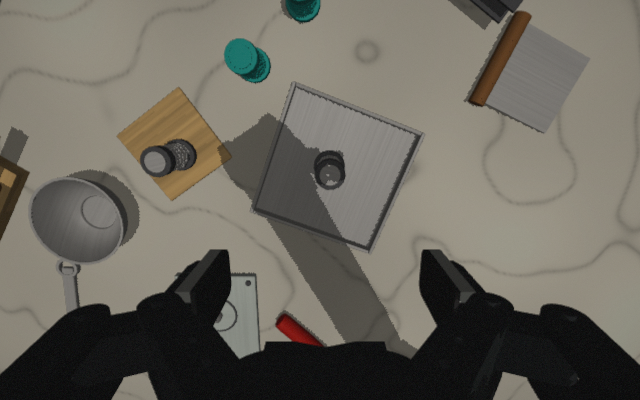

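The wrist view shows the tray spring at about (329,170) in the arm's shadow, the board spring at (160,160) and the turquoise ones at the top. I'll measure the cap top from depth.

```bash
python3 - <<'E'
from h import *
z=np.load('w1.npz'); i=bot.camera_info('wrist'); P=cloud(z['d'],i,z['T'])
m=np.zeros((400,640),bool); m[135:200,300:360]=1
h=P[...,2]; a=m&(h>.067)&(h<.085); q=P[a]; print(a.sum(),np.median(q[:,2]),q[:,:2].mean(0),(q[:,:2].max(0)+q[:,:2].min(0))/2,np.ptp(q[:,:2],axis=0))
(c,_),r=cv2.minEnclosingCircle(q[:,:2].astype(np.float32)); print(c,r)
t=np.zeros((400,640),bool);t[75:255,245:430]=1
a=t&(h>.015)&(h<.03); print(cv2.minAreaRect(P[a][:,:2].astype(np.float32)))
f=t&(abs(h-.005)<.004);print(np.median(h[f]))
im=cv2.imread('pics/w1.png'); cv2.imwrite('pics/w1c.png',cv2.resize(cv2.convertScaleAbs(im[130:210,270:390],alpha=2),(720,480)))
E
```

```text
749 0.07471891328985009 [ 0.53832578 -0.27020297] [ 0.53798937 -0.26968447] [0.03501901 0.03495758]
0.5379517674446106 0.017972802743315697
((0.5518527030944824, -0.2599477767944336), (0.23188279569149017, 0.18003712594509125), 13.2622652053833)
0.004759343654960058
```

View pics/w1c.png

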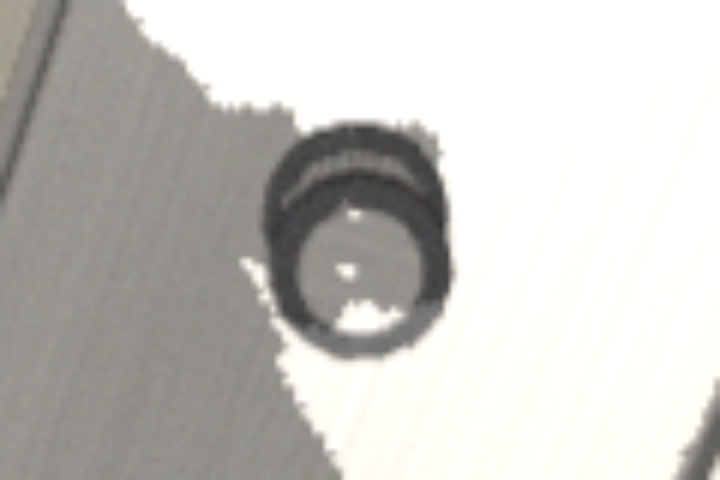

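```bash
python3 - <<'E'
from h import *
bot.move_to((.561,.014,.24),[np.pi,0,np.radians(124)])
im,d,i,T=cam('wrist'); cv2.imwrite('pics/w2.png',im); np.savez('w2.npz',d=d,T=T)
for n in("spigot","tester","mark"): print(n,[(round(r['conf'],2),[int(x) for x in r['extent']]) for r in bot.spot_in(n,'wrist')])
P=cloud(d,i,T); h=P[...,2]; ok=np.hypot(P[...,0]-.56,P[...,1]-.02)<.13
a=ok&(h>.058)&(h<.07); print('col',a.sum(),np.median(h[a]),cv2.minAreaRect(P[a][:,:2].astype(np.float32)))
a=ok&(h>.009)&(h<.015); print('plate',cv2.minAreaRect(P[a][:,:2].astype(np.float32)),np.median(h[a]))
a=ok&(h>.018)&(h<.032)&(np.hypot(P[...,0]-.561,P[...,1]-.014)<.03); print('spig',a.sum(),P[a].mean(0),h[a].max(),cv2.minEnclosingCircle(P[a][:,:2].astype(np.float32)))
print(bot.observe()['t'])
E
```

```text
spigot [(0.83, [267, 80, 368, 212]), (0.39, [296, 288, 396, 345])]
tester [(0.73, [269, 81, 369, 215]), (0.25, [328, 333, 351, 344])]
mark [(0.7, [265, 82, 372, 210])]
col 922 0.0633910771227418 ((0.5084558129310608, 0.0784015953540802), (0.03592722862958908, 0.025516826659440994), 34.07746505737305)
plate ((0.520279586315155, 0.013652652502059937), (0.17188850045204163, 0.15959382057189941), 33.57212448120117) 0.011915291044157839
spig 137 [0.54988089 0.0159592  0.02459108] 0.0293742677455196 ((0.5503680109977722, 0.015316863544285297), 0.008001977577805519)
4.875
```

View pics/w2.png

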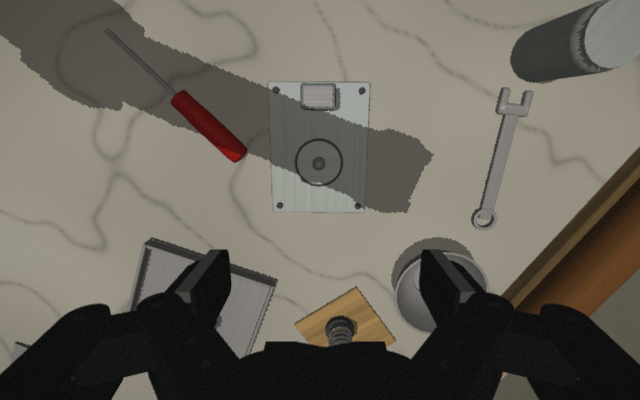

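The spigot is at pixel (319,162), the column at (319,96). They agree within 1 mm: spigot ≈ (0.5506, 0.0155), tester y at 124°. I'll re-measure the spring at this same yaw so calibration error can be estimated, then grasp.

```bash
python3 - <<'E'
from h import *
O=[np.pi,0,np.radians(124)]
bot.move_to((.538,-.27,.24),O)
im,d,i,T=cam('wrist'); cv2.imwrite('pics/w3.png',im)
P=cloud(d,i,T); h=P[...,2]; a=(np.hypot(P[...,0]-.538,P[...,1]+.27)<.04)&(h>.07)&(h<.082)
q=P[a]; print(a.sum(),np.median(q[:,2]),cv2.minEnclosingCircle(q[:,:2].astype(np.float32)),T[:3,3])
# fit circle on extents in several directions
e=[(q[:,:2]@u).max()/2+(q[:,:2]@u).min()/2 for u in np.eye(2)]; print(e)
b=(np.hypot(P[...,0]-.55,P[...,1]+.26)<.16)&(h>.016)&(h<.026); cv2.imwrite('pics/b.png',b*255)
print('tray',cv2.minAreaRect(P[b][:,:2].astype(np.float32)))
print(bot.observe()['t'],bot.observe()['contact_force'])
E
```

```text
873 0.07472542901748425 ((0.5370498895645142, -0.2690883278846741), 0.01800500974059105) [ 0.50047565 -0.21231677  0.40346427]
[np.float64(0.5371399519912896), np.float64(-0.2689505853663682)]
tray ((0.5574516654014587, -0.26377832889556885), (0.24216851592063904, 0.1908348649740219), 13.23394775390625)
6.025 [0.24082915 0.80259454 1.13409137][ WARN:0@3.151] global loadsave.cpp:1063 imwrite_ Unsupported depth image for selected encoder is fallbacked to CV_8U.
```

View pics/w3.png

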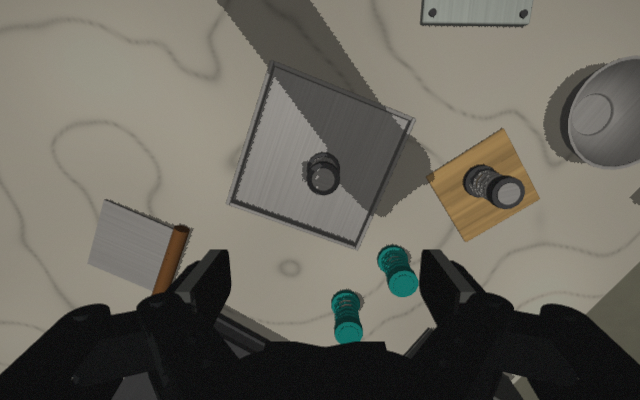

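```bash
python3 - <<'E'
from h import *
O=[np.pi,0,np.radians(124)]
bot.movel((.5375,-.2694,.11),O,feed=.25)
bot.movel((.5375,-.2694,.046),O,feed=.12)
print(bot.observe()['contact_force'].round(2))
bot.close_gripper(40)
s=bot.observe(); print(s['grip_width'],s['contact_force'].round(2),s['eef_pos'],s['t'])
bot.movel((.5375,-.2694,.15),O,feed=.15)
s=bot.observe(); print(s['grip_width'],s['contact_force'].round(2),s['eef_pos'],s['t'])
for c in('wrist','side'):
    im,d,i,T=cam(c); cv2.imwrite(f'pics/g_{c}.png',im if c=='wrist' else cv2.resize(im[200:330,280:440],(800,600)))
E
```

```text
[ 1.01 -0.06  0.72]
0.03350667406828235 [-0.15 -1.02  0.63] [ 0.53773566 -0.26954943  0.04624568] 7.9083
0.033228574527432615 [-0.39 -0.13 -1.22] [ 0.53662425 -0.26915091  0.14898388] 8.75
```

View pics/g_wrist.png

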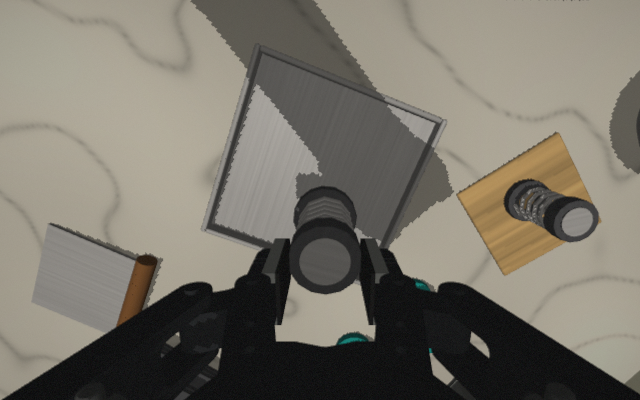

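View pics/g_side.png

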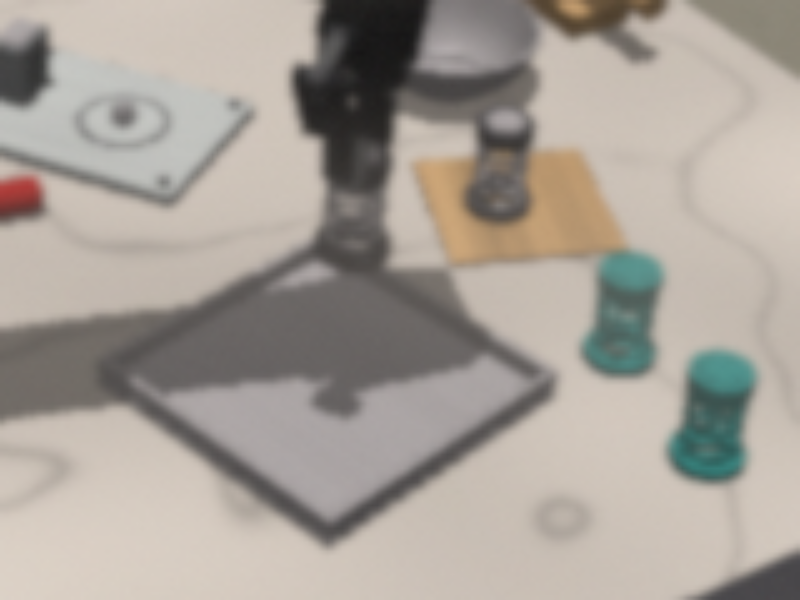

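Held: the cap is at (325,262) in the wrist picture, upright between the pads. I'll measure its offset in the tool frame.

```bash
python3 - <<'E'
from h import *
bot.movel((.5511,.0152,.15),[np.pi,0,np.radians(124)],feed=.3)
for k in range(2):
    im,d,i,T=cam('wrist'); X=pose()
    H=np.array(i['hand_eye']); P=cloud(d,i,H)  # tool coords
    # cap top: smallest tool z near axis
    m=np.zeros((400,640),bool); m[180:300,285:365]=1
    z=P[...,2]; c=m&(np.hypot(P[...,0],P[...,1])<.03)&(d>0)
    zt=np.median(z[245:280,310:340]); a=c&(abs(z-zt)<.003)
    print('captop z',zt,cv2.minEnclosingCircle(P[a][:,:2].astype(np.float32)),a.sum())
    f=m&(np.hypot(P[...,0],P[...,1])<.04)&(abs(z-(zt+.060))<.003); f&=d>0
    q=P[f]; print('foot',f.sum(),q[:,1].min()/2+q[:,1].max()/2,q[:,0].max(), np.ptp(q[:,1]))
    s=bot.observe();print(s['eef_pos'],s['tool_rot'],s['t'],s['contact_force'])
cv2.imwrite('pics/g2.png',im)
E
```

```text
captop z -0.02825963500076356 ((0.0015330591704696417, -0.00031628701253794134), 0.02082434482872486) 4187
foot 752 -0.00034443826278531334 0.021061452700147455 0.041400495245254944
[0.55101256 0.01286302 0.14971328] [-3.14049981e+00  6.29705441e-04  2.16114793e+00] 10.0 [ 0.58723452  0.44972838 -1.44751321]
captop z -0.028246937889429724 ((0.0016041520284488797, -0.0003184148808941245), 0.020772844552993774) 4196
foot 752 -0.00033026031629639595 0.021006938682964924 0.04133373077672116
[0.55105081 0.01285633 0.14976642] [-3.14068450e+00  5.39763992e-04  2.16083884e+00] 10.05 [ 0.56505395  0.128097   -1.20823282]
```

View pics/g2.png

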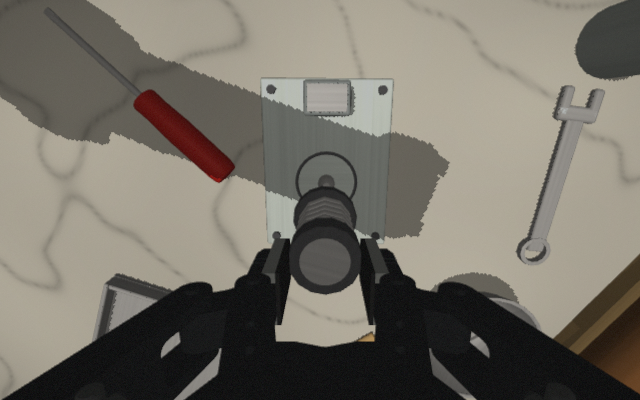

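```bash
cat >> h.py <<'E'
def rel():
    im,d,i,T=cam('wrist'); H=np.array(i['hand_eye']); P=cloud(d,i,H); h=(P@T[:3,:3].T+T[:3,3])
    # column top in tool coords
    a=(abs(h[...,2]-.0635)<.004)&(np.hypot(h[...,0]-.5085,h[...,1]-.0784)<.035)&(d>0)
    p=P[a][:,:2]; r=cv2.minAreaRect(p.astype(np.float32))
    bx=np.unravel_index(0,(1,))
    pts=cv2.boxPoints(r); e=[pts[1]-pts[0],pts[2]-pts[1]]; s=min(e,key=np.linalg.norm); s=s/np.linalg.norm(s); s=s*np.sign(s[0])
    c=np.array(r[0]); sp=c-s*.076
    return T,c,s,sp,r[1]
E
python3 - <<'E'
from h import *
bot.dwell(.3)
T,c,s,sp,sz=rel(); print(T[:3,3],c,s,sp,sz, (T[:3,:3]@np.r_[sp,0]+T[:3,3])[:2])
print(bot.observe()['tool_rot'],bot.observe()['t'])
E
```

```text
[0.51316154 0.07050592 0.31331482] [0. 0.] [nan nan] [nan nan] (0.0, 0.0) [nan nan]
[-3.14157176e+00  3.62759587e-05  2.16352270e+00] 10.4h.py:24: RuntimeWarning: invalid value encountered in divide
  pts=cv2.boxPoints(r); e=[pts[1]-pts[0],pts[2]-pts[1]]; s=min(e,key=np.linalg.norm); s=s/np.linalg.norm(s); s=s*np.sign(s[0])
```

```bash
sed -i "s/P=cloud(d,i,H); h=(P/P=cloud(d,i,H); T=T@np.linalg.inv(H); h=(P/; /unravel/d" h.py
python3 - <<'E'
from h import *
T,c,s,sp,sz=rel(); print(T[:3,3],c,s,sp,sz, (T[:3,:3]@np.r_[sp,0]+T[:3,3])[:2])
print(bot.observe()['contact_force'],bot.observe()['t'])
E
```

```text
[0.55111048 0.014796   0.14999872] [0.07653932 0.00041424] [1.000000e+00 3.852037e-05] [0.00053933 0.00041131] (0.025434628129005432, 0.03611259162425995) [0.55115035 0.0154731 ]
[ 1.07130047 -0.60475447 -1.37489285] 10.45
```

```bash
python3 - <<'E'
from h import *
O=[np.pi,0,np.radians(124)]
bot.movel((.5513,.0156,.073),O,feed=.12)
bot.dwell(.2); f0=bot.observe()['contact_force']; print(f0)
for z in(.066,.061,.057,.0545,.0535,.0530):
    bot.movel((.5513,.0156,z),O,feed=.03); bot.dwell(.1)
    s=bot.observe(); f=s['contact_force']-f0; print(z,s['eef_pos'].round(4),f.round(2),round(s['t'],2))
    if f[2]>5: print('contact');break
im,d,i,T=cam('wrist'); cv2.imwrite('pics/s1.png',im)
E
```

```text
[-0.19399846 -0.11771799 -0.64985509]
0.066 [0.5513 0.0157 0.0659] [-0.1   0.22 -0.93] 11.93
0.061 [0.5513 0.0156 0.061 ] [ 0.4   0.2  -0.24] 12.34
0.057 [0.5513 0.0156 0.0569] [ 0.37  0.15 -0.14] 12.72
0.0545 [0.5512 0.0156 0.0545] [-0.03  0.44 -1.18] 13.07
0.0535 [0.5514 0.0157 0.0536] [0.16 0.18 0.7 ] 13.43
0.053 [0.5514 0.0156 0.0531] [-0.59  0.62  2.23] 13.78
```

View pics/s1.png

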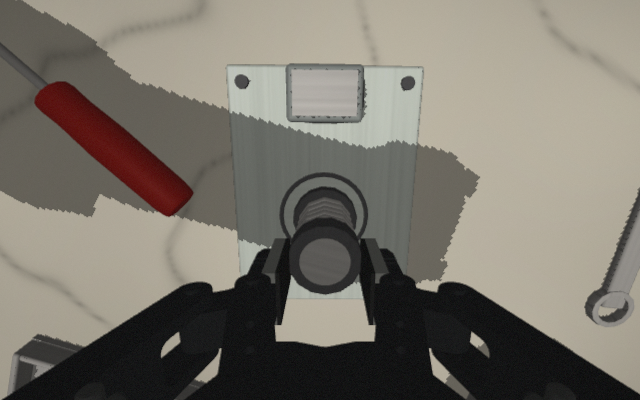

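The foot sits centred in the ring at (323,215). Contact began at z≈0.0535 with no side force, which is the seated height. Releasing and verifying.

```bash
python3 - <<'E'
from h import *
O=[np.pi,0,np.radians(124)]
bot.let_go()
bot.movel((.5513,.0156,.15),O,feed=.2)
bot.close_gripper(40); bot.dwell(.1)
im,d,i,T=cam('wrist'); cv2.imwrite('pics/s2.png',im)
P=cloud(d,i,T); h=P[...,2]; ok=(np.hypot(P[...,0]-.5513,P[...,1]-.0156)<.022)&(d>0)
a=ok&(h>.076)&(h<.09); print(a.sum(),np.median(h[a]),cv2.minEnclosingCircle(P[a][:,:2].astype(np.float32)))
a=(np.hypot(P[...,0]-.5085,P[...,1]-.0784)<.03)&(h>.058)&(h<.07); print('col',np.median(h[a]),a.sum())
s=bot.observe(); print(s['t'],s['grip_width'],s['contact_force'],s['eef_pos'])
E
```

```text
1661 0.08171332057933003 ((0.5508594512939453, 0.015954384580254555), 0.0180969201028347)
col 0.0633539450194063 1681
15.9333 0.00016108805738795432 [0.74276694 0.93735468 0.31507785] [0.55131348 0.01558247 0.15005084]
```

View pics/s2.png

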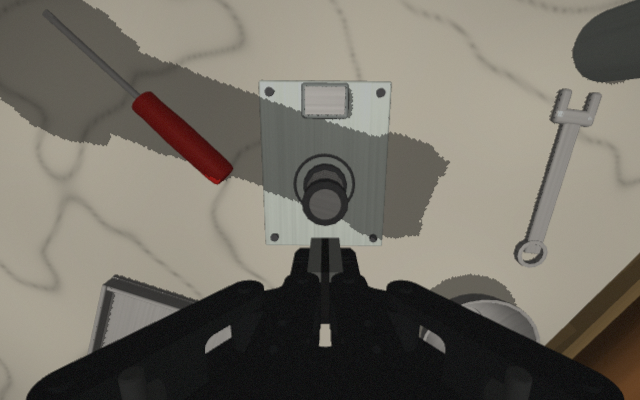

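Seated: cap top at 0.0817 m, centred at (325,200), upright. Now the press with closed fingers, stepping down and tracking the force.

```bash
python3 - <<'E'
from h import *
O=[np.pi,0,np.radians(124)]
def avg(n=12):
    F=[];Z=[]
    for _ in range(n):
        s=bot.observe(); F.append(s['contact_force']); Z.append(s['eef_pos'][2]); bot.dwell(.02)
    return np.mean(F,0),np.mean(Z),np.max(np.array(F)[:,2])
X=(.551,.0156)
bot.movel((*X,.087),O,feed=.15); bot.dwell(.2); f0,z,_=avg(); print(f0,z)
L=[]
for z in(.079,.075):
    bot.movel((*X,z),O,feed=.03); bot.dwell(.1); f,zz,m=avg(); L.append((zz,(f-f0)[2])); print(z,zz,(f-f0).round(2),m)
k=(L[1][1]-L[0][1])/(L[0][0]-L[1][0]); k2=L[1][1]/(.082-L[1][0]); print('k',k,k2,bot.observe()['t'])
k=k2 if .3e3<k2<1.5e3 else None
if k:
    zt=L[1][0]-(9-L[1][1])/k
    bot.movel((*X,zt),O,feed=.03); bot.dwell(.15); f,zz,m=avg(); F=(f-f0)[2]; print('mid',zz,(f-f0).round(2))
    k=F/(.0818-zz); zt=zz-(12-F)/k
    print('target',zt)
    if zt>.048:
        bot.movel((*X,zt),O,feed=.03); f,zz,m=avg(); F=(f-f0)[2]; print('press',zz,(f-f0).round(2),m-f0[2])
        if abs(F-12)>.8: bot.movel((*X,zz-(12-F)/k),O,feed=.02)
        ta=bot.observe()['t']
        f,zz,m=avg(10); print('hold1',zz,(f-f0).round(2),m-f0[2])
        im,d,i,T=cam('wrist'); cv2.imwrite('pics/p1.png',im)
        im2,_,_,_=cam('side'); cv2.imwrite('pics/p1s.png',cv2.resize(im2[180:290,230:390],(800,550)))
        f,zz,m=avg(50); print('hold2',zz,(f-f0).round(2),m-f0[2],'held',bot.observe()['t']-ta)
        P=cloud(d,i,T); h=P[...,2]
        a=(np.hypot(P[...,0]-.551,P[...,1]-.0156)<.017)&(d>0)&(((P[...,:2]-X)@np.array([-.56,.83]))>.009); print('cap z from depth',np.median(h[a]),a.sum())
        a=(np.hypot(P[...,0]-.5085,P[...,1]-.0784)<.03)&(h>.058)&(h<.07); print('col',np.median(h[a]))
        bot.movel((*X,.1),O,feed=.06)
print(bot.observe()['t'])
E
```

```text
[-0.12294348 -0.01313511 -0.13901466] 0.08787015262116817
0.079 0.07904252207758368 [0.16 0.07 0.2 ] 0.6649441097699087
0.075 0.07501510823486253 [ 0.15 -0.19  0.18] 0.9988396619950721
k -5.807669962857371 25.062062258585932 18.2
18.2
```

```bash
ls pics
```

```text
b.png
g2.png
g_side.png
g_wrist.png
s1.png
s2.png
scene0.png
scene0c.png
side0.png
side0c.png
w1.png
w1c.png
w2.png
w3.png
```

```bash
python3 - <<'E'
from h import *
im,d,i,T=cam('wrist'); cv2.imwrite('pics/q1.png',im)
im2,d2,i2,T2=cam('side'); cv2.imwrite('pics/q1s.png',cv2.resize(im2[160:280,230:390],(800,600)))
im3,_,_,_=cam('scene'); cv2.imwrite('pics/q1c.png',cv2.resize(im3[130:250,250:410],(800,600)))
P=cloud(d,i,T); h=P[...,2]
print(h[150:300:6,322].round(3))
E
```

```text
[0.013 0.012 0.013 0.012 0.014 0.018 0.022 0.029 0.047 0.064 0.078 0.082
 0.082 0.082 0.083 0.103 0.111 0.116 0.122 0.126 0.132 0.133 0.132 0.133
 0.133]
```

View pics/q1.png

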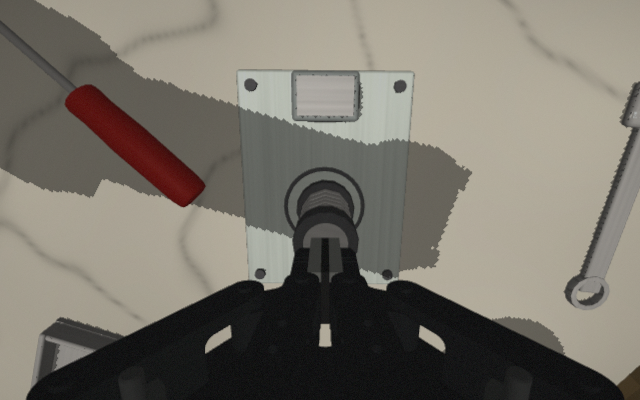

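View pics/q1c.png

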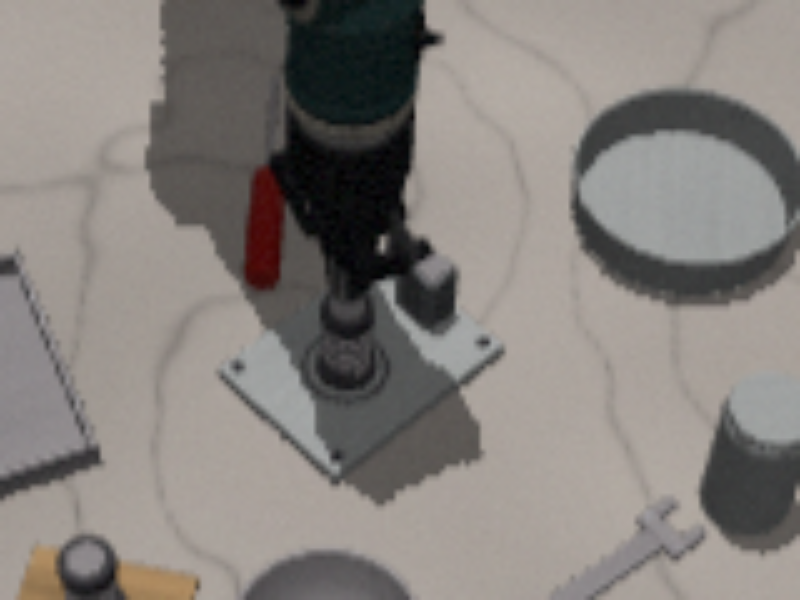

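The fingertips are just above the cap at (322,240) with no contact yet; the shut tips end several mm short of the nominal TCP. I'll step down by force instead.

```bash
python3 - <<'E'
from h import *
O=[np.pi,0,np.radians(124)]
def avg(n=10):
    F=[];Z=[]
    for _ in range(n):
        s=bot.observe(); F.append(s['contact_force']); Z.append(s['eef_pos'][2]); bot.dwell(.02)
    return np.mean(F,0),np.mean(Z),np.max(np.array(F)[:,2])
X=(.551,.0156); f0=np.array([-.1,0,-.05])
L=[]; z=.073
while z>.05:
    bot.movel((*X,z),O,feed=.04); bot.dwell(.08); f,zz,m=avg(); F=(f-f0)[2]; L.append((zz,F)); print(round(zz,4),(f-f0).round(2),round(bot.observe()['t'],2))
    if F>4: break
    z-=.003
E
```

```text
0.073 [ 0.   -0.35  0.15] 18.85
0.07 [ 0.26 -0.11  0.09] 19.35
0.067 [0.03 0.17 0.13] 19.85
0.064 [-0.01 -0.13  0.35] 20.35
0.061 [-0.16  0.25  0.38] 20.85
0.0582 [ 0.12 -0.17  2.92] 21.35
0.0552 [-0.52  0.08  5.95] 21.85
```

```bash
python3 - <<'E'
from h import *
im,d,i,T=cam('wrist'); cv2.imwrite('pics/q2.png',cv2.resize(im[130:330,200:450],(750,600)))
im3,_,_,_=cam('scene'); cv2.imwrite('pics/q2c.png',cv2.resize(im3[160:230,290:370],(686,600),interpolation=cv2.INTER_CUBIC))
P=cloud(d,i,T); h=P[...,2]
print(h[190:300:4,322].round(4), h[190:300:4,308].round(4))
a=(np.hypot(P[...,0]-.5085,P[...,1]-.0784)<.03)&(h>.058)&(h<.07); print('col',np.median(h[a]))
E
```

```text
[0.0221 0.0213 0.0277 0.0365 0.0469 0.0495 0.0663 0.0718 0.0751 0.0761
 0.0755 0.0762 0.0815 0.0867 0.0907 0.0947 0.0992 0.1021 0.1055 0.1084
 0.1128 0.1133 0.1123 0.1132 0.1131 0.1136 0.1132 0.1131] [0.0136 0.0213 0.0212 0.0267 0.0367 0.0468 0.0522 0.0667 0.0723 0.0759
 0.0747 0.0767 0.0767 0.0772 0.0761 0.0855 0.0908 0.0947 0.1055 0.1086
 0.1114 0.1202 0.1215 0.1231 0.125  0.127  0.1295 0.1325]
col 0.06344041143027351
```

View pics/q2.png

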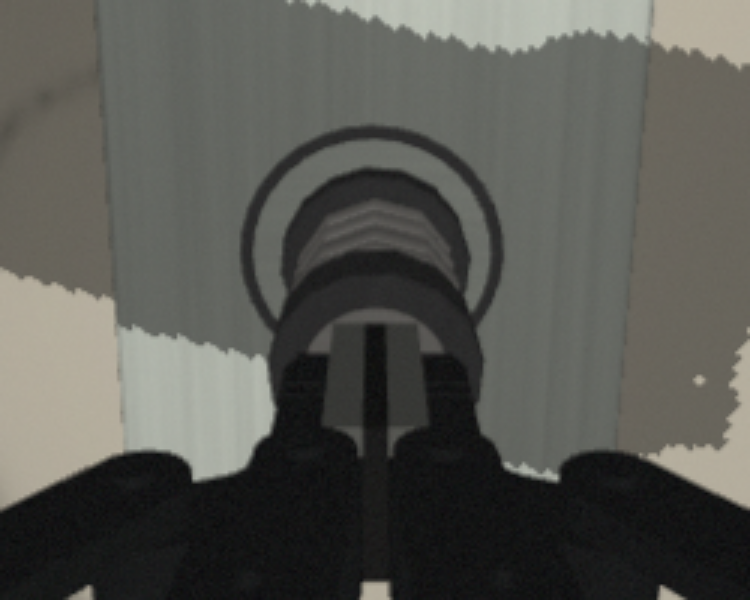

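View pics/q2c.png

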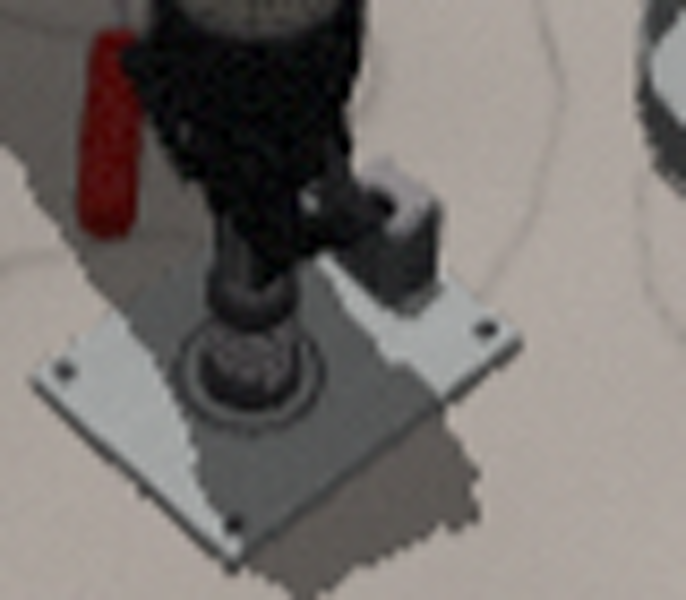

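The fingertips rest centrally on the cap, which has sunk to 0.0761 at about 6 N, so roughly 1 N/mm. Continuing to 12 N and holding.

```bash
python3 - <<'E'
from h import *
O=[np.pi,0,np.radians(124)]
def avg(n=10):
    F=[];Z=[]
    for _ in range(n):
        s=bot.observe(); F.append(s['contact_force']); Z.append(s['eef_pos'][2]); bot.dwell(.02)
    return np.mean(F,0),np.mean(Z),np.max(np.array(F)[:,2])
X=(.551,.0156); f0=np.array([-.1,0,.0])
bot.movel((*X,.0515),O,feed=.02); f,zz,m=avg(); F=(f-f0)[2]; print(zz,(f-f0).round(2),m)
zt=zz-(12-F)/1000
if zt>.047:
    bot.movel((*X,zt),O,feed=.02); ta=bot.observe()['t']
    f,zz,m=avg(10); print('hold1',zz,(f-f0).round(2),m)
    im,d,i,T=cam('wrist'); cv2.imwrite('pics/p1.png',cv2.resize(im[60:330,190:460],(600,600)))
    f,zz,m=avg(55); print('hold2',zz,(f-f0).round(2),m,'held',bot.observe()['t']-ta)
    P=cloud(d,i,T); h=P[...,2]
    print(h[190:260:4,322].round(4), h[190:260:4,308].round(4))
    a=(np.hypot(P[...,0]-.5085,P[...,1]-.0784)<.03)&(h>.058)&(h<.07); print('col',np.median(h[a]))
    bot.movel((*X,.09),O,feed=.08)
print(bot.observe()['t'],bot.observe()['contact_force'])
E
```

```text
0.05208503869943691 [-1.35 -0.46  9.16] 9.760960101996426
hold1 0.05006736762196451 [-2.2  -0.39 10.96] 11.725753170138828
hold2 0.050110566677462554 [-2.14 -0.32 10.85] 11.83275251464471 held 1.1333999999999982
[0.0212 0.0228 0.0276 0.0295 0.0432 0.0485 0.0603 0.0673 0.0703 0.0709
 0.0706 0.0711 0.0772 0.0816 0.0855 0.0901 0.0944 0.0971] [0.0135 0.0213 0.0227 0.0225 0.0283 0.2133 0.0487 0.0609 0.0671 0.0713
 0.0702 0.0703 0.0707 0.0708 0.072  0.0808 0.0853 0.0891]
col 0.06341478801424892
24.5 [-0.05112844 -0.59163683  0.06119333]
```

View pics/p1.png

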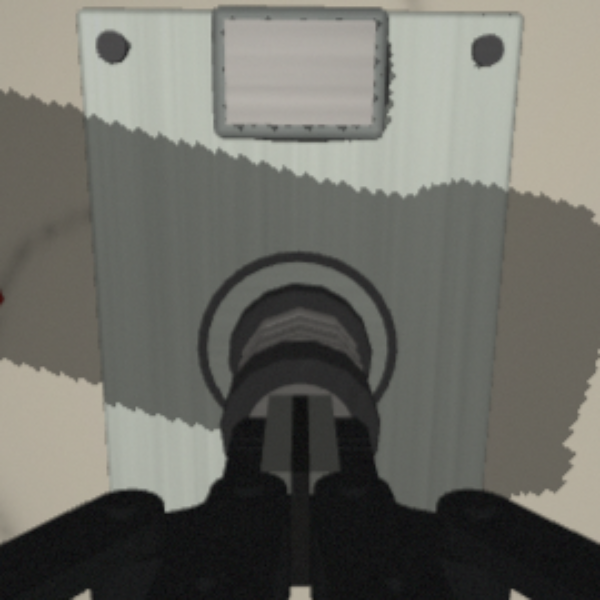

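That hold averaged only 10.9 N, a bit light of 12. There's time, so I'll press again at 12 N.

```bash
python3 - <<'E'
from h import *
O=[np.pi,0,np.radians(124)]
def avg(n=10):
    F=[];Z=[]
    for _ in range(n):
        s=bot.observe(); F.append(s['contact_force']); Z.append(s['eef_pos'][2]); bot.dwell(.02)
    return np.mean(F,0),np.mean(Z),np.max(np.array(F)[:,2])
X=(.551,.0156)
f0=avg(8)[0]; print(f0)
bot.movel((*X,.063),O,feed=.12)
cz=.0482
bot.movel((*X,cz),O,feed=.03); bot.dwell(.15); f,zz,m=avg(8); F=(f-f0)[2]; print(cz,zz,(f-f0).round(2),m)
for _ in range(2):
    if abs(F-12)>.3:
        cz-=np.clip((12-F)/1000,-.002,.002)
        bot.movel((*X,cz),O,feed=.02); bot.dwell(.1); f,zz,m=avg(8); F=(f-f0)[2]; print(cz,zz,(f-f0).round(2),m)
ta=bot.observe()['t']
im,d,i,T=cam('wrist')
f,zz,m=avg(60); print('hold',zz,(f-f0).round(2),m,'held',bot.observe()['t']-ta)
P=cloud(d,i,T); h=P[...,2]
a=(np.hypot(P[...,0]-.551,P[...,1]-.0156)<.018)&(d>0)&(h>.064)&(h<.0735); print('cap',np.median(h[a]),a.sum())
a=(np.hypot(P[...,0]-.5085,P[...,1]-.0784)<.03)&(h>.058)&(h<.07); print('col',np.median(h[a]))
bot.movel((*X,.13),O,feed=.12)
bot.let_go()
im,d,i,T=cam('wrist'); cv2.imwrite('pics/r1.png',im)
P=cloud(d,i,T); h=P[...,2]; ok=(np.hypot(P[...,0]-.5513,P[...,1]-.0156)<.022)&(d>0)
a=ok&(h>.076)&(h<.09); print(a.sum(),np.median(h[a]),cv2.minEnclosingCircle(P[a][:,:2].astype(np.float32)))
print(bot.observe()['t'])
E
```

```text
[-0.16401748 -0.16921618  0.31992561]
0.0482 0.04961426223296566 [-2.34 -0.09 11.28] 11.886956120216691
0.04748458086181692 0.048968482996024305 [-2.47  0.24 11.42] 12.962425458248559
0.04690668560007631 0.04845644038038355 [-2.74  0.03 12.42] 13.106732694268763
hold 0.048459935750403006 [-2.61 -0.03 12.17] 13.582774125929184 held 1.0500000000000007
cap 0.06894763419580069 1481
col 0.0634127321847302
1950 0.08178053672625021 ((0.5511012077331543, 0.015912773087620735), 0.01825900375843048)
29.625
```

View pics/r1.png

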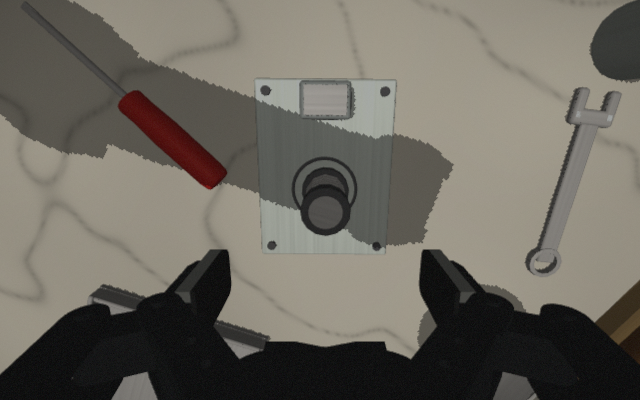

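At 12.2 N held for 1.05 s the cap stayed at ~0.069 m, above the 0.064 m mark, and it sprang back to 0.082. The spring is sound, so it goes back in the tray.

```bash
python3 - <<'E'
from h import *
O=[np.pi,0,np.radians(124)]
bot.movel((.5512,.0157,.0532),O,feed=.12); bot.close_gripper(40)
s=bot.observe(); print(s['grip_width'],s['contact_force'].round(2))
bot.movel((.5512,.0157,.085),O,feed=.08); bot.movel((.5512,.0157,.15),O,feed=.2)
bot.movel((.5375,-.2694,.14),O,feed=.25); bot.dwell(.3)
s=bot.observe(); f0=s['contact_force']; print(s['grip_width'],f0.round(2),s['eef_pos'],s['t'])
im,d,i,T=cam('wrist'); cv2.imwrite('pics/t1.png',im)
bot.movel((.5375,-.2694,.06),O,feed=.15)
for z in(.050,.0475,.0465,.046):
    bot.movel((.5375,-.2694,z),O,feed=.03); bot.dwell(.08); s=bot.observe(); f=s['contact_force']-f0; print(z,s['eef_pos'].round(4),f.round(2))
    if f[2]>3: break
print(s['t'])
E
```

```text
0.033636734843704025 [ 0.03 -1.28  0.29]
0.03379013102799342 [-0.23 -0.21 -1.32] [ 0.53777153 -0.2686144   0.14016559] 33.5667
0.05 [ 0.5376 -0.2695  0.0501] [ 0.61  1.06 -0.82]
0.0475 [ 0.5374 -0.2694  0.0475] [-0.23  1.03  0.08]
0.0465 [ 0.5375 -0.2694  0.0466] [-1.31  0.34  0.72]
0.046 [ 0.5375 -0.2694  0.0461] [-0.9  -0.62  2.62]
35.8667
```

View pics/t1.png

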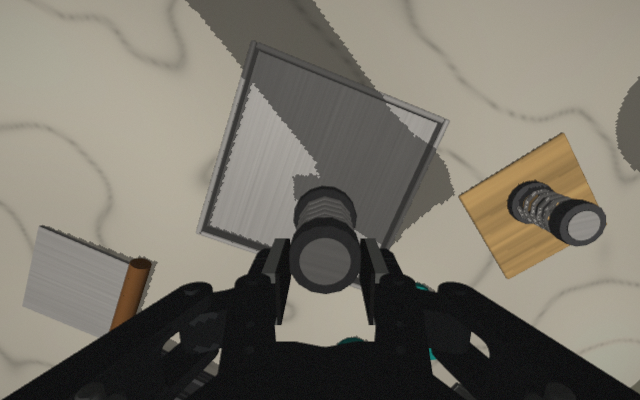

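The spring is held at (325,262) over the tray, and contact with the floor came at the expected height. Releasing and checking.

```bash
python3 - <<'E'
from h import *
O=[np.pi,0,np.radians(124)]
bot.let_go()
bot.movel((.5375,-.2694,.11),O,feed=.12); bot.movel((.5375,-.2694,.24),O,feed=.25); bot.dwell(.3)
im,d,i,T=cam('wrist'); cv2.imwrite('pics/f1.png',im)
P=cloud(d,i,T); h=P[...,2]; a=(np.hypot(P[...,0]-.5375,P[...,1]+.2694)<.04)&(h>.06)&(h<.09); print(a.sum(),np.median(h[a]),cv2.minEnclosingCircle(P[a][:,:2].astype(np.float32)))
im,_,_,_=cam('scene'); cv2.imwrite('pics/f2.png',im)
s=bot.observe(); print(s['t'],s['contact_force'],s['eef_pos'])
E
```

```text
914 0.07469635177613582 ((0.5367096662521362, -0.2689664959907532), 0.018083758652210236)
38.175 [-0.29748367 -0.1280951  -0.75168344] [ 0.53728763 -0.26926495  0.23926521]
```

View pics/f1.png

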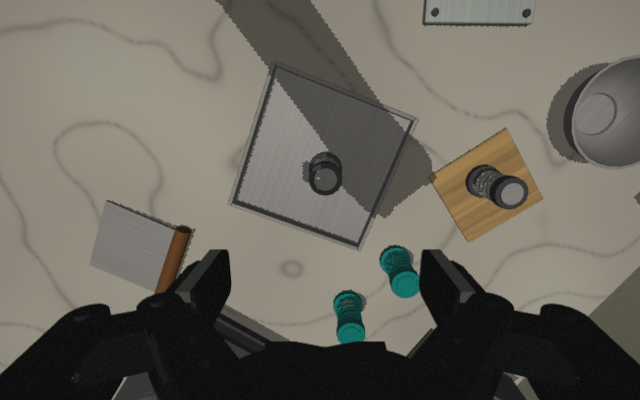

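View pics/f2.png

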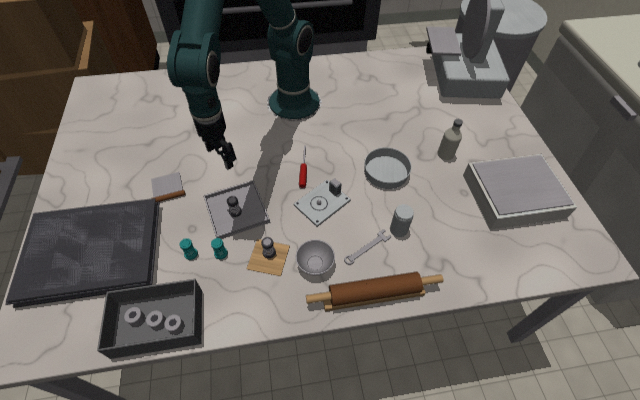

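The spring stands upright in the tray (scene (233,205), cap top at 0.0747 m), and everything else is where it was. Handing in.

```bash
python3 - <<'E'
from cell import bot
bot.finish_job(); print(bot.observe()['t'])
E
```

```text
the job is handed in; nothing more can be done
the job is handed in; nothing more can be done
```

The spring from the tray is sound, so I stood it upright back in the tray and handed the job in at about 38 s.

- **Seating:** I seated the spring on the spigot and let go. The cap top measured 81.7 mm above the bench, against 82 mm expected.
- **Test:** I pressed the cap with the closed fingers at a mean of 12.2 N for 1.05 s. The highest reading was 13.6 N, with about 2.6 N of side force. The cap top stayed at about 69 mm, above the 64 mm mark. It rose back to 82 mm when unloaded, which fits roughly 1 N per mm.
- **Last checks:** The spring is upright in the tray, about where it started, with its cap top at 74.7 mm against 75 mm expected. The gripper is clear of it, and the other objects look unmoved in the scene picture.

**What disagreed:**
- **Fingertips:** The closed fingertips met the cap about 21 mm lower than the nominal tool point suggested, so I found contact by force.
- **First hold:** The first press averaged only 10.9 N for 1.1 s, so I pressed a second time. It gave the same result, with the cap at about 70.6 mm.

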